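# Open the parts cleaner's push-and-turn safety cap

### The arm

A 7-joint arm with a two-finger parallel gripper is mounted at the origin on the work surface. World frame = base frame: x ahead of the robot, y to its left, z up, the work surface at z = 0. Lengths are in m, angles in rad, forces in N, time in s.
With the tool pointing down it reaches from about 0.35 to 0.9 m from the base axis. Payload 7.2 kg.
Tool frame: the origin (TCP) lies between the finger pads; the fingertips stand 14 mm ahead of it and the grasp point (between the pads) lies 5 mm behind it (env.tcp_to_tips is the distance from the TCP to the fingertips, in m); y points along the fingers, x is the direction in which the jaws open and shut, and the axes are right-handed (so a half turn about y gives the same grasp; the last joint's range is limited). The gripper opens to 88 mm and grips with 3 to 60 N. Pads are 20 mm wide; open, the fingers measure 115 mm over their backs; the gripper's body (75 mm by 178 mm) begins 61 mm behind the grasp point.
Start: joints at [1.115, 0.411, -0.013, 1.596, 0.006, 1.134, -0.082], TCP at [0.236, -0.579, 0.237] pointing down, gripper open.
Joint ranges: [-2.95, 2.95], [-0.29, 1.99], [-1.47, 1.44], [0.14, 2.54], [-1.03, 4.17], [0.13, 1.85], [-2.86, 2.86]. Speed limits (rad/s): [2.39, 2.39, 3.01, 3.01, 3.14, 3.14, 3.14].

### API

Orientations are given as a 3x3 rotation matrix whose columns are the frame's x, y, z axes.
In Python, from bench import env gives the robot as it stands.
- The arm moves only by the shell command python3 -m crank 'ROWS' [OPENING] [FORCE]. ROWS is JSON, a list of rows, each an object with "xyz": the shift along the tool's x, y, z in mm, a list of three; "roll": the turn about the tool's y in degrees. A call has 1 to 20 rows; each row shifts and turns the commanded pose from where the row before left it, along the tool's axes as they then stand; what a row does not reach is not made up. A row lasts 1/12 s, in which the tool goes at most 41.7 mm and 7.16 degrees, less where a joint would pass 70% of its speed; a pose out of reach is approached as far as the arm can. A call is refused whole if a number of a shift passes 41.7 or a number of a turn 7.16, either way. A call with a gripper value outside its range is refused whole. OPENING is the opening, from 0 (shut) to 1 (fully open), set as the call begins (- or left out, the last holds). The fingers move at their own pace and stop on an object; FORCE is the grip in N (left out, the last holds). Time passes only in rows, so rows that do not move let the fingers close. It gives the time, the measured TCP pose, the force and the opening at its end, in the units of the state.
- env.observe(): the state, without advancing time (a new reading comes with each control period).
- env.grab_frame(name): name is "scene" or "top" or "wrist"; returns a dict with "pixels" (384x512x3 uint8, blue, green, red), "mtx" (3x3 intrinsics, pixels), "distortion" ([k1, k2, p1, p2, k3] as OpenCV has them; the pictures are not rectified), "R" (3x3) and "t" (3): a world point X has camera coordinates R X + t. Camera axes: x right, y down, z forward; pixel columns grow to the right and rows downward; lengths in m; the calibration is good to about 2 mm. A picture is of the moment at which its call begins. There is no depth.
- env.sign_off(): hands the job in, once; it reports no verdict.
Trained networks look in a picture, given as the dict that the camera call returned (one of the last four; its "shot" number tells which), for a name from the list of things; names that differ only in an ending like _2 or _b are one class to them, and where a whole thing is asked for, a point or a joint stands for the part that bears it (a point fixed in the world has none). Each returns a list of dicts, best first, with "score" (0 to 1); they miss things now and then, are a little off and sometimes report something else, mostly with a low value. They report only what shows in the picture. A call takes as long as a camera call. They do not tell look-alikes from the thing itself.
- env.silhouettes(label, picture): "pixels" (384x512 bool, what is visible of it) and "extent" ([left, top, right, bottom] in pixels, round what is visible of it).
The state is a dict: "clock": time; "joint_positions": joint angles; "qd": joint speeds; "joint_torque": joint torques, N m; "ee_pos": TCP position; "ee_rot": TCP orientation; "wrist_force": force on the tool from outside, world axes, zero at the start; "wrist_torque": the same for the moment, N m; "width": opening from 0.0 (shut) to 1.0 (fully open).
Only numpy, scipy, OpenCV 4.12 (cv2) and the standard library are available. Lean on these libraries where they do the work, as an engineer would, in place of code of your own. Each camera call takes 0.05 s, during which the arm holds its last target.

### The job

Open the parts-cleaner bottle, the one with the red push-and-turn safety cap: press the cap fully down, twist it anticlockwise (seen from above) while it is down until it is free, and lift it straight off. Finish while still holding the cap in the gripper, level and a few centimetres clear above the middle of the bottle's mouth, so that the next worker can dip a part; do not put it down or let go. Leave the blue-capped oil bottle alone and do not push the other things on the bench about.

Things in the scene. Friction and masses are not known exactly. Their poses are not given: they have to be found in the camera images.
- cap_center (a point): Centre (half-way up) of the loose ribbed red safety cap: round, 56 mm across, 34 mm tall, 25 to 50 g, flat top, hollow below, rigid; z is its axis, up. Grip it across its diameter from above, at any yaw. Locked, its top is 159 mm above the table. Push down 6 to 8 mm and keep it down while turning 60 degrees anticlockwise (seen from above), then lift straight up without turning.
- seal (a joint): How far (m) the sprung grey disc inside the neck, which bears up under the cap, is pushed down: 0 with the cap locked, 0.008 fully down, -0.003 with the cap off. Pushing the cap takes about 7 N at first, 13 N fully down.
- bottle_mouth (a point): Centre of the cleaner bottle's neck rim, 145 mm above the table, hidden by the cap, 3 mm above the locked cap's centre. Three lugs on the neck hold the cap: 6 degrees of play; they let go when it is 4 mm or more down. Turned there, it is free from 42 degrees; hard stop at 78. It must rise 35 mm to clear the neck and the disc, which then stands 13 mm above this point. Neck 32 mm across, 46 over the lugs.
- cleaner: The cleaner bottle, white with a red band, 76 mm across, sloping shoulder ending 115 mm above the table; clamped fast in a round steel bench foot 100 mm across (clamp lug to 53 mm from the axis), so it neither moves nor turns. Origin on the table under its axis, z up.
- oil: The oil bottle: same size and foot, but blue cap and blue band, top 159 mm above the table; fixed, to be left alone. Origin on the table under its axis. The two bottles stand one left, one right, either way round, axes at least 160 mm apart.
- dish: Small open steel bowl, 80 mm across, 28 mm high, bystander near the robot; origin at the centre of its underside.
- tape: Roll of yellow tape lying flat, 90 mm outside diameter, 24 mm high, bystander; origin at the centre of its underside.
- brush: Cleaning brush lying on the left of the bench, bystander, under 40 mm high; origin under its middle.
- bearing: Steel bearing ring, 52 mm across, 15 mm high, lying on the right, bystander; origin at the centre of its underside.
- roller: Aluminium roller standing upright on the right, 40 mm across, 45 mm tall, bystander; origin at the centre of its underside.
- carton: Small brown cardboard box 80 x 110 x 60 mm high, bystander beyond the bottles; origin at the centre of its underside.
- tray: Shallow yellow plastic tray 150 x 120 x 30 mm, bystander at the right; origin at the centre of its underside.
Mind the look-alikes: they are no part of the job. Of the things shaped like the part that bears cap_center, the red one is meant.

How it is judged:
On the way, in this order (a step that is already met when the one before it is completed fails the run):
1. the cap, still locked, is pressed down by at least 3.5 mm (z of cap_center in the frame of bottle_mouth below -0.0065 m and angle between the x axis of cap_center and the x axis of bottle_mouth, either way round below 0.5 rad), for 0.1 s.
2. the cap is twisted past the catches (more than 40 degrees) while still down on the bottle (angle between the x axis of cap_center and the x axis of bottle_mouth, either way round above 0.7 rad and z of cap_center in the frame of bottle_mouth below 0.005 m), for 0.1 s.
At the end, for the whole second after the job is handed in: The red cap is held still in the fingers (grip over 1 N), level within 0.2 rad, its centre within 30 mm of straight above the middle of the cleaner bottle's mouth, its lower rim 20 to 120 mm above the mouth, touching neither bottle (z of cap_center in the frame of bottle_mouth between 0.037 and 0.137 m and horizontal distance between cap_center and bottle_mouth below 0.03 m and angle between cap_center's own z axis and vertical below 0.2 rad and contact force between cap and the fingers above 1 N and contact force between cap and cleaner below 0.1 N and contact force between cap and oil below 0.1 N and linear speed of cap below 0.03 m/s); the arm keeps its last pose, push and grip.
It fails at once if the oil bottle is hit or pushed (over 5 N) (contact force between any of the arm, the fingers and oil above 5 N).
It fails at once if a bystander on the bench is pushed more than 30 mm (distance of any of dish, tape, brush, bearing, roller, carton, tray from where it was at the start of the episode above 0.03 m).
It also fails if it takes over 38 s, if anything falls off the work surface, if the arm or the gripper's body presses on something with over 40 N, if the wrist force passes 120 N, or if a joint passes its speed limit or range.

## Working session

There is one attempt and no reset: what is moved stays moved. The work goes in short steps, Python scripts to look and compute and a shell command to move; the robot and the scene stay as the last step left them, time stands still between calls to the robot, and variables do not carry over. Pictures are saved under pics/ and viewed, and the job is handed in when it is done.

```bash
mkdir -p pics; ls
python3 - <<'E'
from bench import env
import cv2
o=env.observe()
for k,v in o.items(): print(k,v)
for n in ("scene","top"):
    f=env.grab_frame(n); cv2.imwrite(f"pics/{n}0.png",f["pixels"]); print(n,f["mtx"],f["distortion"],f["R"],f["t"])
    for l in ("cap_center","cleaner","oil"):
        for d in env.silhouettes(l,f): print(l,d["score"],d["extent"])
E
```

```text
pics
clock 0.0
joint_positions [ 1.11481894  0.41190484 -0.0127005   1.59701296  0.00560745  1.13430308
 -0.08217697]
qd [ 6.31969394e-04  5.56525092e-04  2.12335904e-03 -2.98532947e-04
  1.09882221e-05 -3.28283863e-03 -3.38029656e-03]
joint_torque [-4.16476578e-04 -5.87953556e+01  6.41391445e-01 -2.91076827e+01
 -5.38636185e-02  1.83973380e-02  1.94902864e-04]
ee_pos [ 0.23610863 -0.57817689  0.23581878]
ee_rot [[ 3.78168321e-01 -7.15279092e-04  9.25736577e-01]
 [-9.25735491e-01  1.42293158e-03  3.78168977e-01]
 [-1.58775618e-03 -9.99998732e-01 -1.24051594e-04]]
wrist_force [ 0.04176078 -0.48997929  0.62953075]
wrist_torque [ 0.03369247  0.01325293 -0.00612233]
width 1.0013014111284306
scene [[469.34718646   0.         254.04020385]
 [  0.         469.34718646 187.45171937]
 [  0.           0.           1.        ]] [-0.13289822  0.          0.          0.          0.        ] [[ 0.09184102  0.99569621  0.01242076]
 [ 0.679462   -0.05354398 -0.73175435]
 [-0.72793998  0.0756445  -0.68145528]] [-0.05368017 -0.30237803  1.74785521]
cap_center 0.85 [288.3, 202.4, 306.5, 223.5]
cap_cent
[... 154 characters left out ...]
2.3, 277.8]
oil 0.59 [201.3, 174.3, 241.5, 240.9]
top [[364.70050807   0.         259.82291231]
 [  0.         364.70050807 193.89753508]
 [  0.           0.           1.        ]] [-0.10806561  0.          0.          0.          0.        ] [[-0.00538827 -0.99972199 -0.02295448]
 [-0.99419921  0.00782151 -0.10726956]
 [ 0.10741928  0.02224333 -0.99396496]] [0.00928886 0.56939596 1.08615906]
cap_center 0.81 [151.6, 234.2, 169.5, 252.3]
cap_center 0.74 [157.7, 152.5, 177.5, 167.7]
cap_center 0.62 [164.9, 181.2, 181.0, 200.0]
cap_center 0.55 [214.7, 182.8, 232.9, 193.5]
cap_center 0.51 [275.5, 169.8, 311.6, 199.8]
cleaner 0.93 [169.0, 179.7, 205.0, 210.5]
oil 0.91 [275.1, 169.5, 312.5, 199.1]
```

View pics/scene0.png

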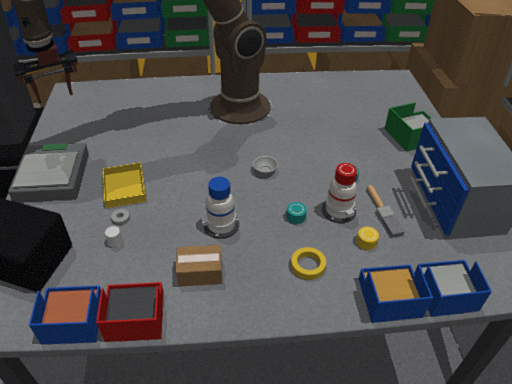

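View pics/top0.png

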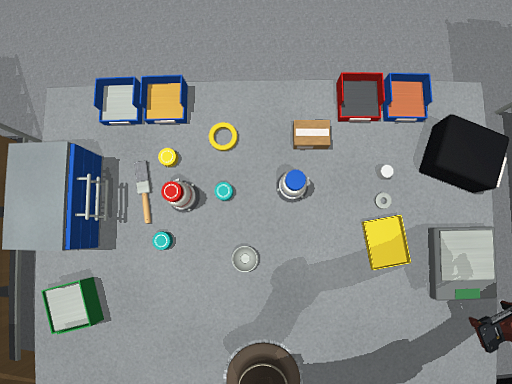

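```bash
cat > h.py <<'E'
import numpy as np, cv2
from scipy.optimize import least_squares
def ray(f,uv,z):
    p=cv2.undistortPoints(np.array([[uv]],float),f["mtx"],np.array(f["distortion"]))[0,0]
    R=np.array(f["R"]);t=np.array(f["t"]);c=-R.T@t;d=R.T@np.array([p[0],p[1],1]);return c+d*(z-c[2])/d[2]
def red(f,box=None):
    h=cv2.cvtColor(f["pixels"],cv2.COLOR_BGR2HSV)
    m=(((h[...,0]<8)|(h[...,0]>172))&(h[...,1]>150)&(h[...,2]>60)).astype(np.uint8)
    if box:
        k=np.zeros_like(m);l,t,r,b=box;k[t:b,l:r]=1;m*=k
    return m
def caphull(x,y,ztop,f,n=48):
    a=np.linspace(0,2*np.pi,n,endpoint=False)
    P=np.vstack([np.c_[x+.028*np.cos(a),y+.028*np.sin(a),np.full(n,z)] for z in (ztop,ztop-.034)])
    q=cv2.projectPoints(P,cv2.Rodrigues(np.array(f["R"]))[0],np.array(f["t"]),f["mtx"],np.array(f["distortion"]))[0]
    return cv2.convexHull(q.astype(np.float32)).reshape(-1,2)
E
python3 - <<'E'
from bench import env
from h import *
import numpy as np
S=env.grab_frame("scene");T=env.grab_frame("top")
for f,box,n in((S,(325,155,370,188),"scene"),(T,(155,175,185,207),"top")):
    m=red(f,box)
    nl,l,st,c=cv2.connectedComponentsWithStats(m)
    for i in range(1,nl):
        if st[i][4]>15: print(n,st[i],c[i],ray(f,c[i],.142))
    x0,y0=box[0]-15,box[1]-15
    cv2.imwrite(f"pics/crop_{n}.png",cv2.resize(f["pixels"][y0:y0+80,x0:x0+80],None,fx=7,fy=7,interpolation=cv2.INTER_CUBIC))
    m=red(f,box); k=1+np.argmax(st[1:,4]); mask=(l==k).astype(np.uint8)
    # fit by silhouette centroid/area: IoU grid
    g=ray(f,c[k],.142)
    best=[]
    for dx in np.arange(-.02,.021,.002):
        for dy in np.arange(-.02,.021,.002):
            h=caphull(g[0]+dx,g[1]+dy,.159,f)
            b=np.zeros((384*4,512*4),np.uint8);cv2.fillConvexPoly(b,np.round(h*4+1.5).astype(int),1)
            M=cv2.resize(mask,None,fx=4,fy=4,interpolation=cv2.INTER_NEAREST)
            best.append(((b&M).sum()/(b|M).sum(),g[0]+dx,g[1]+dy))
    best.sort();print(best[-1],np.mean(best[-5:],0))
for uv in ((295,180),):print("oil",ray(T,uv,.159))
E
```

```text
scene [335 163  22  22 340] [345.50588235 174.03235294] [0.5642229  0.24782366 0.142     ]
(np.float64(0.789198606271777), np.float64(0.5622228983287105), np.float64(0.24782365786203164)) [0.78547891 0.5618229  0.24862366]
top [161 181  22  21 180] [172.78333333 191.76666667] [0.56531163 0.24590225 0.142     ]
top [165 186  11  11  96] [170.27083333 190.875     ] [0.5678775  0.25310233 0.142     ]
(np.float64(0.46208569118835896), np.float64(0.5673116349140144), np.float64(0.24790225248622466)) [0.45551966 0.56611163 0.24830225]
oil [ 0.59280942 -0.09315608  0.159     ]
```

```bash
python3 -c "
import cv2,numpy as np
a=cv2.imread('pics/crop_scene.png');b=cv2.imread('pics/crop_top.png');cv2.imwrite('pics/both.png',cv2.resize(np.hstack([a,b]),(800,400)))"
```

```text
(no output)
```

View pics/both.png

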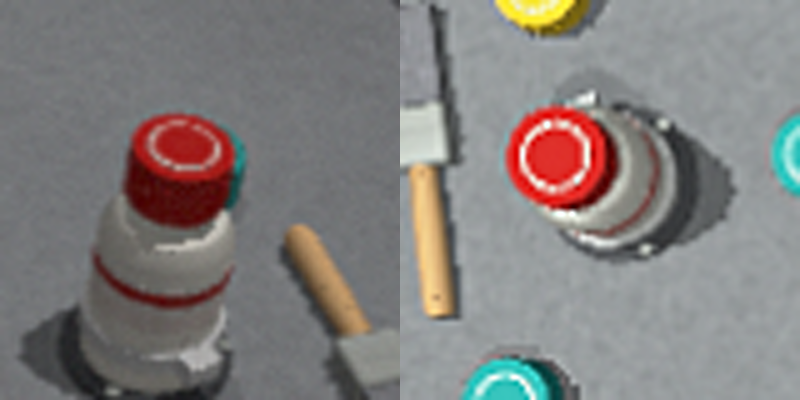

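Run:
```python
from bench import env
from h import *
S=env.grab_frame("scene");T=env.grab_frame("top")
print(ray(S,(346.4,168.6),.159),ray(T,(170.6,190.6),.159))
for f,box,n in((S,(325,155,370,188),"scene"),(T,(155,175,185,207),"top")):
    m=red(f,box); cs,_=cv2.findContours(m,0,2); c=max(cs,key=cv2.contourArea)
    mask=cv2.drawContours(np.zeros_like(m),[c],-1,1,-1)
    if n=='top': mask=cv2.morphologyEx(mask,cv2.MORPH_OPEN,np.ones((5,5),np.uint8))
    M=cv2.resize(mask,None,fx=4,fy=4,interpolation=cv2.INTER_NEAREST);best=[]
    for x in np.arange(.545,.585,.001):
        for y in np.arange(.23,.27,.001):
            b=np.zeros_like(M);cv2.fillConvexPoly(b,np.round(caphull(x,y,.159,f)*4+1.5).astype(int),1)
            best.append(((b&M).sum()/(b|M).sum(),x,y))
    best.sort();print(n,best[-1],np.mean(best[-8:],0))
    print(ray(f,(0,0),.159)*0, mask.sum())
o=env.observe();print(o["clock"],o["ee_pos"],o["joint_positions"])
```

```text
[0.56157307 0.24842054 0.159     ] [0.56661456 0.24756129 0.159     ]
scene (np.float64(0.8987895581157941), np.float64(0.561), np.float64(0.24900000000000003)) [0.896159 0.5615   0.2485  ]
[-0. -0.  0.] 386
top (np.float64(0.8782622791376236), np.float64(0.5660000000000001), np.float64(0.24800000000000003)) [0.87441694 0.566625   0.24825   ]
[0. 0. 0.] 339
0.6 [ 0.23634472 -0.57857708  0.23665788] [ 1.11478765  0.41106655 -0.01269884  1.59624013  0.00556301  1.13428197
 -0.08220083]
```

```bash
python3 -m crank '[{"xyz":[-10,0,10]},{"xyz":[-20,0,20]},{"xyz":[-25,0,24]},{"xyz":[-25,0,24]},{"xyz":[-25,0,24]},{"xyz":[-25,0,24]},{"xyz":[-25,0,24]},{"xyz":[-25,0,24]},{"xyz":[-25,0,24]},{"xyz":[-25,0,24]},{"xyz":[-25,0,24]},{"xyz":[-25,0,24]}]' 1; python3 -c "
from bench import env
o=env.observe();print(o['joint_positions'],o['qd'])"
```

```text
[ 1.11478765  0.41106655 -0.01269884  1.59624013  0.00556301  1.13428197
 -0.08220083] [-0.00148203 -0.00071031 -0.00046043  0.00055152 -0.00031796 -0.00022083
 -0.00102722]$[0]: bad value
```

```bash
python3 -m crank '[{"xyz":[-10,0,10],"roll":0},{"xyz":[-20,0,20],"roll":0},{"xyz":[-25,0,24],"roll":0},{"xyz":[-25,0,24],"roll":0},{"xyz":[-25,0,24],"roll":0},{"xyz":[-25,0,24],"roll":0},{"xyz":[-25,0,24],"roll":0},{"xyz":[-25,0,24],"roll":0},{"xyz":[-25,0,24],"roll":0},{"xyz":[-25,0,24],"roll":0},{"xyz":[-25,0,24],"roll":0},{"xyz":[-25,0,24],"roll":0}]' 1; python3 -c "
from bench import env
o=env.observe();print(o['joint_positions'],o['qd'])"
```

```text
clock: 1.6
ee_pos: [0.3808, -0.2157, 0.237]
ee_rot: [[0.378, 0.001, 0.926], [-0.926, -0.001, 0.378], [0.001, -1.0, 0.0]]
wrist_force: [-0.2, -0.5, -0.4]
width: 1.004
[ 0.64837616  0.10278681 -0.26111598  2.01045461  0.03126793  1.03110139
 -0.81061102] [-0.56194577 -0.09758892 -0.39659758  0.11811107  0.01843218 -0.01834209
 -0.95932632]
```

```bash
python3 -m crank '[{"xyz":[-25,0,24],"roll":0},{"xyz":[-25,0,24],"roll":0},{"xyz":[-25,0,24],"roll":0},{"xyz":[-25,0,24],"roll":0},{"xyz":[-25,0,24],"roll":0},{"xyz":[-25,0,24],"roll":0},{"xyz":[-25,0,24],"roll":0},{"xyz":[-25,0,24],"roll":0},{"xyz":[-25,0,24],"roll":0},{"xyz":[-25,0,24],"roll":0},{"xyz":[-25,0,24],"roll":0},{"xyz":[-25,0,24],"roll":0},{"xyz":[-25,0,24],"roll":0},{"xyz":[-20,0,20],"roll":0},{"xyz":[-10,0,10],"roll":0},{"xyz":[0,0,0],"roll":0}]'
python3 - <<'E'
from bench import env
import cv2
o=env.observe();print(o['joint_positions'],o['ee_pos'])
for n in ("wrist","scene","top"):
    f=env.grab_frame(n);cv2.imwrite(f"pics/{n}1.png",f["pixels"]); print(n,f["R"],f["t"])
E
```

```text
clock: 2.93
ee_pos: [0.5627, 0.2447, 0.2362]
ee_rot: [[0.382, -0.001, 0.924], [-0.924, 0.002, 0.382], [-0.002, -1.0, 0.0]]
wrist_force: [-0.4, -0.4, 0.1]
width: 1.0
[-0.1058961   0.44612699 -0.5303443   1.59918358  0.23790294  1.1608193
 -1.86739468] [0.5626789  0.24473597 0.23622772]
wrist [[ 0.38263711 -0.92389685 -0.00185581]
 [-0.88422004 -0.3667856   0.28917684]
 [-0.26785026 -0.10900885 -0.95727389]] [0.0115517  0.55119629 0.5689006 ]
scene [[ 0.09184102  0.99569621  0.01242076]
 [ 0.679462   -0.05354398 -0.73175435]
 [-0.72793998  0.0756445  -0.68145528]] [-0.05368017 -0.30237803  1.74785521]
top [[-0.00538827 -0.99972199 -0.02295448]
 [-0.99419921  0.00782151 -0.10726956]
 [ 0.10741928  0.02224333 -0.99396496]] [0.00928886 0.56939596 1.08615906]
```

View pics/wrist1.png

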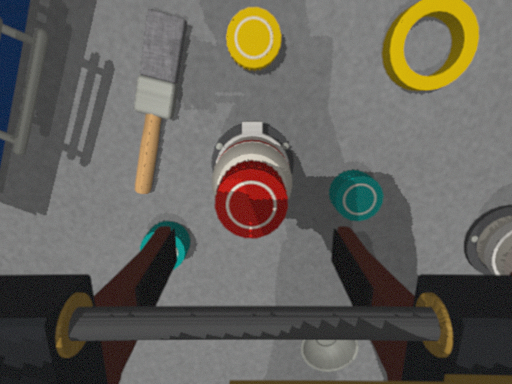

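View pics/scene1.png

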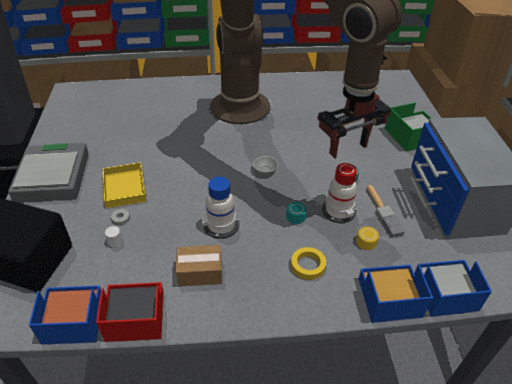

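Run:
```python
from bench import env
from h import *
f=env.grab_frame("wrist");o=env.observe()
m=red(f,(200,150,300,250)); cs,_=cv2.findContours(m,0,2); c=max(cs,key=cv2.contourArea)
mask=cv2.drawContours(np.zeros_like(m),[c],-1,1,-1);mask=cv2.morphologyEx(mask,cv2.MORPH_OPEN,np.ones((7,7),np.uint8))
M=cv2.resize(mask,None,fx=2,fy=2,interpolation=cv2.INTER_NEAREST);best=[]
for x in np.arange(.545,.585,.001):
    for y in np.arange(.23,.27,.001):
        b=np.zeros_like(M);cv2.fillConvexPoly(b,np.round(caphull(x,y,.159,f)*2+.5).astype(int),1)
        best.append(((b&M).sum()/(b|M).sum(),x,y))
best.sort();p=np.mean(best[-6:],0);print(best[-1],p)
# white ring
h=cv2.cvtColor(f["pixels"],cv2.COLOR_BGR2HSV)
w=((h[...,1]<150)&(mask>0)).astype(np.uint8); ys,xs=np.nonzero(w); print(len(xs))
if len(xs)>10:
    e=cv2.fitEllipse(np.c_[xs,ys].astype(np.float32));print(e,ray(f,e[0],.159))
R=o["ee_rot"]
for q in (p[1:],(.564,.248)): print(R.T@(np.array([*q,o["ee_pos"][2]])-o["ee_pos"])*1000)
img=f["pixels"].copy();cv2.polylines(img,[caphull(p[1],p[2],.159,f).astype(int)],True,(0,255,0));cv2.imwrite("pics/w_fit.png",cv2.resize(img[140:260,190:320],None,fx=5,fy=4.5))
# drawer handle top est
T=env.grab_frame("top");print(ray(T,(103,195),.2),ray(T,(103,195),.15))
```

```text
(np.float64(0.9346638541835686), np.float64(0.5630000000000001), np.float64(0.24700000000000003)) [0.93061603 0.5625     0.24733333]
620
((244.32284545898438, 201.8511199951172), (45.930633544921875, 48.3159065246582), 93.92585754394531) [0.56246381 0.24747992 0.159     ]
[-7.65689268 -0.00910636  2.89745149]
[-7.70906209 -0.01007874  4.53809827]
[0.55148783 0.42167229 0.2       ] [0.55690921 0.44510736 0.15      ]
```

View pics/w_fit.png

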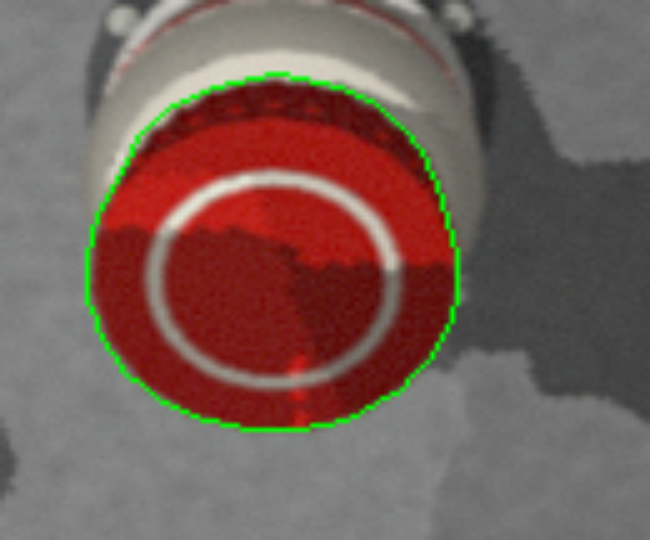

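The red cap at wrist pixel (251,203), on the red-banded white bottle, is the one; the teal caps (357,197), (165,245) and the yellow one (254,38) lie loose, and the blue one sits on the oil bottle. The fit is within a pixel; cap at about (0.563, 0.2475).

```bash
python3 -m crank '[{"xyz":[-4,0,1.5],"roll":0},{"xyz":[-4,0,1.5],"roll":0},{"xyz":[0,10,0],"roll":0},{"xyz":[0,10,0],"roll":0},{"xyz":[0,10,0],"roll":0},{"xyz":[0,5,0],"roll":0},{"xyz":[0,0,0],"roll":0},{"xyz":[0,0,0],"roll":0}]'
python3 - <<'E'
from bench import env
from h import *
o=env.observe();print(o["ee_pos"])
R=o["ee_rot"];print(R.T@(np.array([.5628,.2475,.145])-o["ee_pos"])*1000)
f=env.grab_frame("wrist");cv2.imwrite("pics/wrist2.png",f["pixels"])
E
```

```text
clock: 3.85
ee_pos: [0.5623, 0.249, 0.2009]
ee_rot: [[0.378, -0.001, 0.926], [-0.926, -0.0, 0.378], [-0.0, -1.0, -0.001]]
wrist_force: [0.7, -0.2, -0.6]
width: 1.0
[0.56227121 0.24902895 0.20093314]
[ 1.61581137e+00  5.59331985e+01 -1.85044521e-02]
```

View pics/wrist2.png

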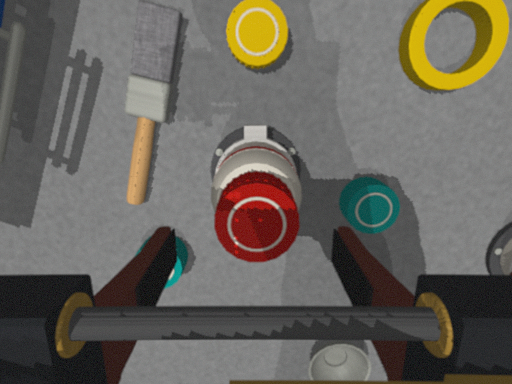

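The cap sits at (257,219), midway between the fingertips (165 and 345). I'm going down and closing.

```bash
python3 -m crank '[{"xyz":[0,8,0],"roll":0},{"xyz":[0,8,0],"roll":0},{"xyz":[0,8,0],"roll":0},{"xyz":[0,8,0],"roll":0},{"xyz":[0,8,0],"roll":0},{"xyz":[0,8,0],"roll":0},{"xyz":[0,5,0],"roll":0},{"xyz":[0,3,0],"roll":0},{"xyz":[0,0,0],"roll":0},{"xyz":[0,0,0],"roll":0}]' 1
python3 - <<'E'
from bench import env
from h import *
f=env.grab_frame("wrist");cv2.imwrite("pics/wrist3.png",f["pixels"])
f=env.grab_frame("scene");cv2.imwrite("pics/scene3.png",cv2.resize(f["pixels"][80:240,260:440],None,fx=4,fy=3.5))
E
```

```text
clock: 4.73
ee_pos: [0.5625, 0.2493, 0.1456]
ee_rot: [[0.378, -0.0, 0.926], [-0.926, 0.0, 0.378], [-0.0, -1.0, -0.0]]
wrist_force: [-0.3, 0.6, -0.5]
width: 1.0
```

View pics/wrist3.png

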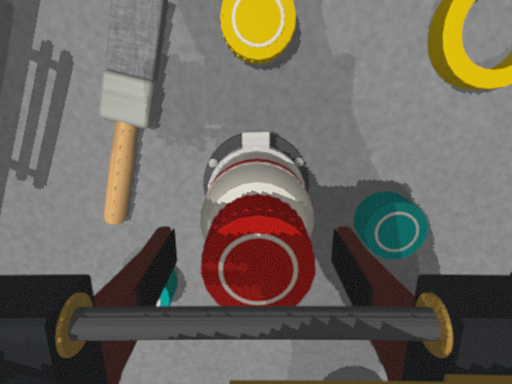

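View pics/scene3.png

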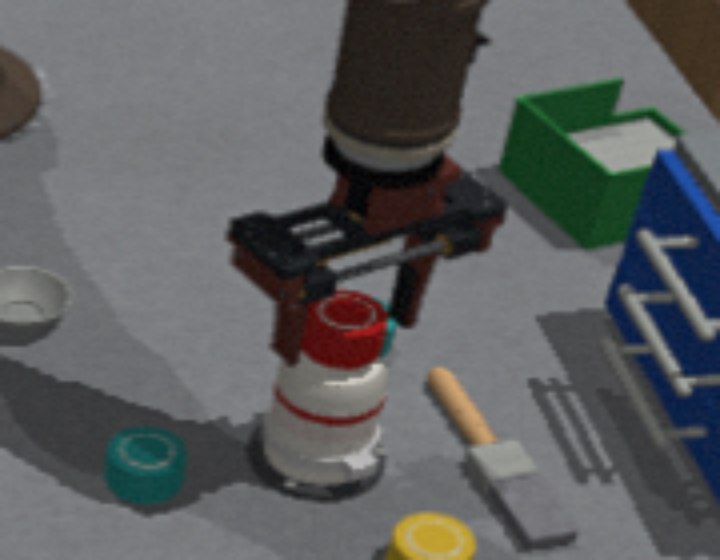

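Run:
```python
from bench import env
from h import *
f=env.grab_frame("wrist");o=env.observe()
h=cv2.cvtColor(f["pixels"],cv2.COLOR_BGR2HSV);w=(h[...,1]<140).astype(np.uint8);k=np.zeros_like(w);cv2.ellipse(k,(258,268),(46,42),0,0,360,1,-1);k[303:]=0
ys,xs=np.nonzero(w*k);e=cv2.fitEllipse(np.c_[xs,ys].astype(np.float32));p=ray(f,e[0],.159);print(len(xs),e,p,o["ee_pos"])
print(o["ee_rot"].T@(p-o["ee_pos"])*1000)
```

```text
1176 ((257.7498779296875, 268.8677978515625), (67.10688781738281, 75.60713195800781), 88.55303955078125) [0.5623813  0.24745511 0.159     ] [0.56276282 0.24936947 0.14612054]
[  1.62844862 -12.88027196  -1.06656007]
```

```bash
python3 -m crank '[{"xyz":[1.7,0,-1],"roll":0},{"xyz":[0,0,0],"roll":0},{"xyz":[0,0,0],"roll":0},{"xyz":[0,0,0],"roll":0}]' 1; python3 -m crank '[{"xyz":[0,0,0],"roll":0},{"xyz":[0,0,0],"roll":0},{"xyz":[0,0,0],"roll":0},{"xyz":[0,0,0],"roll":0},{"xyz":[0,0,0],"roll":0},{"xyz":[0,0,0],"roll":0},{"xyz":[0,0,0],"roll":0},{"xyz":[0,0,0],"roll":0},{"xyz":[0,0,0],"roll":0},{"xyz":[0,0,0],"roll":0}]' 0 45
```

```text
clock: 5.22
ee_pos: [0.5623, 0.2472, 0.1458]
ee_rot: [[0.378, 0.0, 0.926], [-0.926, -0.0, 0.378], [0.0, -1.0, 0.0]]
wrist_force: [-0.6, -0.2, 0.9]
width: 1.002
clock: 6.05
ee_pos: [0.5623, 0.2471, 0.1456]
ee_rot: [[0.378, 0.0, 0.926], [-0.926, -0.0, 0.378], [0.0, -1.0, -0.0]]
wrist_force: [0.4, -0.2, 1.0]
width: 0.637
```

Opening 0.637 × 88 = 56 mm, so the cap is gripped with no side load. Next is the press.

```bash
python3 -m crank '[{"xyz":[0,1.5,0],"roll":0},{"xyz":[0,1.5,0],"roll":0},{"xyz":[0,1.5,0],"roll":0},{"xyz":[0,1.5,0],"roll":0},{"xyz":[0,1,0],"roll":0},{"xyz":[0,0,0],"roll":0},{"xyz":[0,0,0],"roll":0},{"xyz":[0,0,0],"roll":0},{"xyz":[0,0,0],"roll":0}]' 0 55
```

```text
clock: 6.8
ee_pos: [0.5624, 0.2472, 0.1399]
ee_rot: [[0.378, 0.001, 0.926], [-0.926, -0.0, 0.378], [0.001, -1.0, 0.001]]
wrist_force: [-3.7, -3.7, 9.5]
width: 0.636
```

```bash
python3 -m crank '[{"xyz":[0,1,0],"roll":0},{"xyz":[0,1,0],"roll":0},{"xyz":[0,0,0],"roll":0},{"xyz":[0,0,0],"roll":0},{"xyz":[0,0,0],"roll":0}]' 0 60
python3 - <<'E'
from bench import env
from h import *
f=env.grab_frame("wrist");o=env.observe();print(o["wrist_force"],o["wrist_torque"])
cv2.imwrite("pics/wrist4.png",f["pixels"])
h=cv2.cvtColor(f["pixels"],cv2.COLOR_BGR2HSV)
f2=env.grab_frame("scene");cv2.imwrite("pics/scene4.png",cv2.resize(f2["pixels"][140:220,310:400],None,fx=8,fy=7))
E
```

```text
clock: 7.22
ee_pos: [0.5624, 0.2472, 0.138]
ee_rot: [[0.378, 0.001, 0.926], [-0.926, -0.0, 0.378], [0.001, -1.0, 0.001]]
wrist_force: [-4.2, -2.4, 11.2]
width: 0.636
[-3.7445221  -3.16203264 11.75008127] [-0.65165761  0.78482176  0.01128112]
```

View pics/scene4.png

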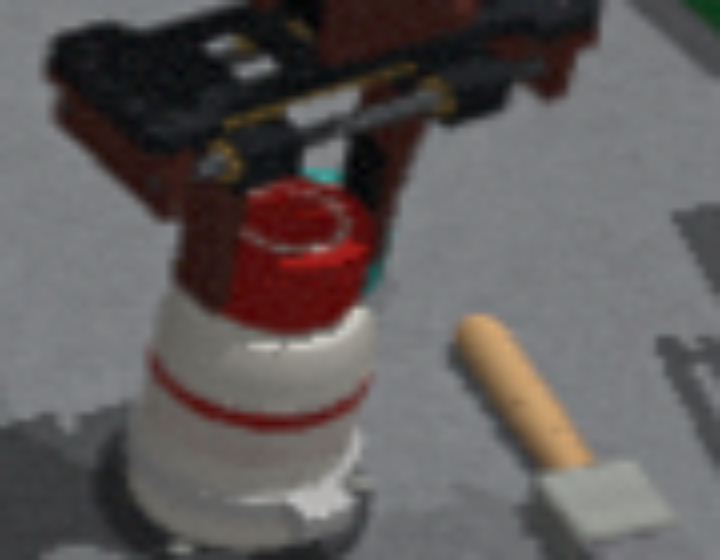

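View pics/wrist4.png

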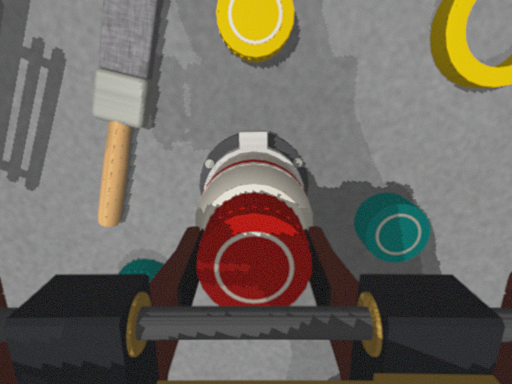

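The cap is down 7.8 mm with no slip: the ring stays at the same place in the wrist view, (253,268). I'll try a first small twist to check its sense.

```bash
python3 -m crank '[{"xyz":[0,0,0],"roll":-4},{"xyz":[0,0,0],"roll":-4},{"xyz":[0,0,0],"roll":-4},{"xyz":[0,0,0],"roll":0},{"xyz":[0,0,0],"roll":0}]'
python3 - <<'E'
from bench import env
o=env.observe();print(o["wrist_force"],o["wrist_torque"],o["joint_positions"])
E
```

```text
clock: 7.73
ee_pos: [0.5632, 0.2479, 0.1385]
ee_rot: [[0.563, 0.003, 0.827], [-0.827, 0.001, 0.563], [0.001, -1.0, 0.003]]
wrist_force: [-1.4, -1.4, 11.3]
width: 0.64
[-1.38785466 -1.42212707 11.28928568] [-0.27933503  0.31080158  0.08587429] [-0.1023027   0.55233244 -0.54911249  1.69732879  0.33574985  0.98395514
 -1.74565208]
```

```bash
python3 -m crank '[{"xyz":[0,0.3,0],"roll":-5},{"xyz":[0,0,0],"roll":-5},{"xyz":[0,0,0],"roll":-5},{"xyz":[0,0,0],"roll":-5},{"xyz":[0,0,0],"roll":-5},{"xyz":[0,0,0],"roll":-5},{"xyz":[0,0,0],"roll":-5},{"xyz":[0,0,0],"roll":-5},{"xyz":[0,0,0],"roll":-5},{"xyz":[0,0,0],"roll":-4},{"xyz":[0,0,0],"roll":0},{"xyz":[0,0,0],"roll":0},{"xyz":[0,0,0],"roll":0}]'
python3 - <<'E'
from bench import env
import cv2
o=env.observe();print(o["wrist_force"],o["wrist_torque"],o["joint_positions"])
f=env.grab_frame("wrist");cv2.imwrite("pics/wrist5.png",f["pixels"])
E
```

```text
clock: 8.82
ee_pos: [0.5633, 0.2476, 0.1381]
ee_rot: [[0.993, 0.003, 0.118], [-0.118, 0.001, 0.993], [0.003, -1.0, 0.001]]
wrist_force: [-1.1, -2.5, 11.7]
width: 0.642
[-1.07319171 -2.52781778 11.73807803] [-0.5746686   0.18102148  0.05790009] [ 0.02652556  0.60705508 -0.74725897  1.68875093  0.47038667  1.03085685
 -0.99715233]
```

View pics/wrist5.png

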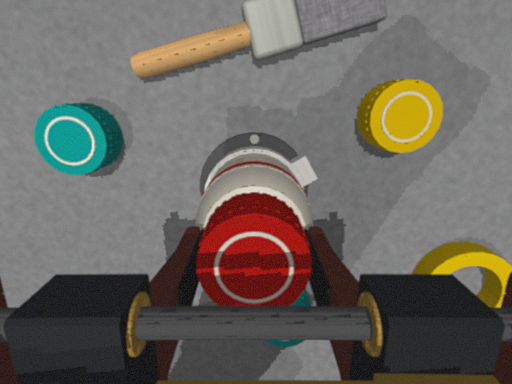

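```bash
python3 -m crank '[{"xyz":[0,-2,0],"roll":0},{"xyz":[0,-2,0],"roll":0},{"xyz":[0,-3,0],"roll":0},{"xyz":[0,-3,0],"roll":0},{"xyz":[0,-3,0],"roll":0},{"xyz":[0,-3,0],"roll":0},{"xyz":[0,0,0],"roll":0},{"xyz":[0,0,0],"roll":0}]'
```

```text
clock: 9.53
ee_pos: [0.5622, 0.2471, 0.1522]
ee_rot: [[0.993, -0.0, 0.118], [-0.118, -0.0, 0.993], [-0.0, -1.0, -0.0]]
wrist_force: [0.2, -1.1, 0.6]
width: 0.633
```

No drag above the locked height, so it's free. I'm lifting on.

```bash
python3 -m crank '[{"xyz":[0,-5,0],"roll":0},{"xyz":[0,-5,0],"roll":0},{"xyz":[0,-6,0],"roll":0},{"xyz":[0,-6,0],"roll":0},{"xyz":[0,-6,0],"roll":0},{"xyz":[0,-6,0],"roll":0},{"xyz":[0,-6,0],"roll":0},{"xyz":[0,-6,0],"roll":0},{"xyz":[0,-6,0],"roll":0},{"xyz":[0,-6,0],"roll":0},{"xyz":[0,-4,0],"roll":0},{"xyz":[0,-2,0],"roll":0},{"xyz":[0,0,0],"roll":0},{"xyz":[0,0,0],"roll":0},{"xyz":[0,0,0],"roll":0},{"xyz":[0,0,0],"roll":0}]'
python3 - <<'E'
from bench import env
from h import *
o=env.observe();print(o["wrist_force"],o["ee_pos"],o["qd"].round(4))
f=env.grab_frame("wrist");cv2.imwrite("pics/wrist6.png",f["pixels"])
S=env.grab_frame("scene");cv2.imwrite("pics/scene6.png",cv2.resize(S["pixels"][110:230,290:410],None,fx=6,fy=5))
T=env.grab_frame("top")
for g,x in((f,"wrist"),(S,"scene")):
    h=caphull(.5625,.2473,o["ee_pos"][2]+.0134,g);print(x,h.min(0),h.max(0))
    for d in env.silhouettes("cap_center",g)[:4]:print(d["score"],d["extent"])
E
```

```text
clock: 10.87
ee_pos: [0.5621, 0.2472, 0.216]
ee_rot: [[0.993, -0.001, 0.118], [-0.118, -0.0, 0.993], [-0.0, -1.0, -0.0]]
wrist_force: [-0.4, 0.1, -0.2]
width: 0.635
[-0.3648339   0.12155761 -0.18972809] [0.56209056 0.24716174 0.21598338] [ 0.0001  0.0021  0.0004 -0.0019 -0.0005 -0.0008  0.0008]
wrist [198.40431 192.53735] [314.52087 317.6713 ]
0.89 [87.3, 98.2, 150.8, 154.5]
0.78 [195.6, 191.5, 310.9, 303.9]
0.7 [332.8, 82.8, 398.4, 139.3]
scene [337.41528 141.52   ] [360.83774 165.22104]
0.93 [356.7, 229.2, 378.4, 248.4]
0.83 [288.2, 200.2, 303.5, 223.3]
0.44 [336.5, 142.6, 360.9, 159.8]
```

View pics/scene6.png

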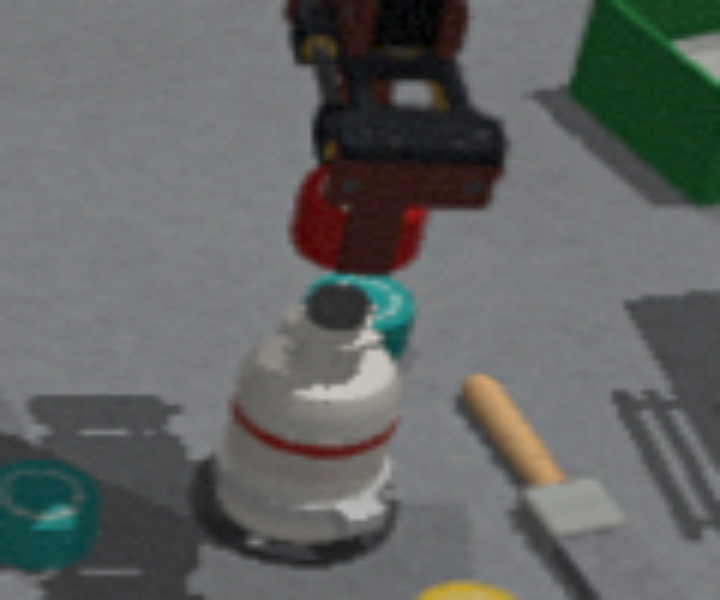

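View pics/wrist6.png

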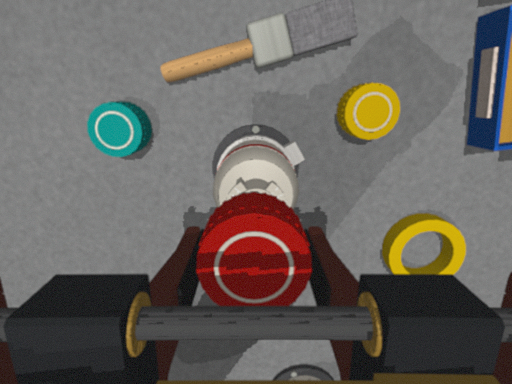

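The cap is off, at (358,215) in the enlarged scene view, level in the fingers. The grey disc on the neck is exposed at (338,305). The rim is about 50 mm above the mouth, and the arm is still.

```bash
python3 -c "
from bench import env
env.sign_off(); o=env.observe(); print(o['clock'],o['ee_pos'],o['width'],o['wrist_force'])"
```

```text
the job is handed in; nothing more can be done
the job is handed in; nothing more can be done
```

The cleaner bottle is open. I pressed the red cap down about 7.8 mm at about 11.5 N, turned it 61° anticlockwise while it was down, and lifted it straight off. I handed the job in at about 11 s, with the cap still gripped.

**Last checks:**
- **Grip:** the commanded grip is 60 N and the opening is 56 mm, which matches the cap.
- **Position:** the tool is vertical. The cap's rim is about 50 mm above the mouth, and its centre is within about 2 mm of the bottle axis as I measured it.
- **Contact and motion:** wrist force was near zero, so nothing was touching, and the arm was still.
- **Pictures:** the last scene view shows the neck and grey disc uncovered. The bystanders visible there and in the last wrist view looked undisturbed, though I did not measure them or re-check the others. The arm went nowhere near the oil bottle.

**Disagreements:** the three cameras differed by up to 5 mm in x on where the cap was, so I used the wrist camera. The pressing force read about 1 N below the expected value, within "about".

I could not read the state after handing in, and no verdict was reported.

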